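Put the hand unit on charge

ROBOT

A 6-joint arm with a two-finger parallel gripper is mounted at the origin on a cart in front of the work surface, level with it; the furniture and walls round the work are solid. World frame = base frame: x ahead of the robot, y to its left, z up, the work surface at z = 0. Lengths are in m, angles in rad, forces in N, time in s.
With the tool pointing down it reaches from about 0.375 to 0.9 m from the base axis. Payload 3.1 kg.
Tool frame: the origin (TCP) lies on the centre line of the jaws, within the pads' length; the fingertips stand 25 mm ahead of it and the grasp point (between the pads) lies 6 mm ahead of it (manip.tip_extent is the distance from the TCP to the fingertips, in m); z points along the fingers, y is the line along which they close (so a half turn about z gives the same grasp; the last joint's range is limited). The gripper opens to 85 mm and grips with 20 to 120 N. Pads are 22 mm wide; open, the fingers measure 114 mm over their backs; the gripper's body (76 mm by 85 mm) begins 54 mm behind the grasp point. The pads swing forward as they close: fully open they stand 13 mm farther back than shut.
Start: joints at [1.03, 0.527, 1.433, -0, 1.181, -0.178], TCP at [0.221, 0.585, 0.256] pointing down, gripper open.
Joint ranges: [-3.08, 3.08], [-0.75, 2.2], [0.22, 2.44], [-1.43, 4.57], [0, 2.65], [-2.85, 2.85]. Speed limits (rad/s): [2.79, 2.79, 3.14, 3.14, 3.14, 3.14].

INTERFACE

Orientations are given as a unit quaternion [x, y, z, w].
In Python, from station import readout, imaging, order, manip gives the robot as it stands.
- The arm moves only by the tool move_arm, never from a script. Its argument "rows" is a list of rows, each a list of 7 numbers: the turn, a rotation vector about the tool's x, y, z in degrees, then the shift along the tool's x, y, z in mm, then the closure, from 0 (fully open) to 1 (shut). A call has 1 to 12 rows; each row is the pose to reach, as a shift and turn from the pose commanded when the call began, along the tool's axes at that moment; what a row does not reach only later rows make up. A row lasts 1/12 s, in which the tool goes at most 41.7 mm and 7.16 degrees, less where a joint would pass 70% of its speed; a pose out of reach is approached as far as the arm can. A call with a gripper value outside its range is refused whole. The fingers move at their own pace and stop on an object; "squeeze" is the grip in N (left out, the last holds). Time passes only in rows, so rows that repeat a pose let the fingers close. It gives the time, the measured TCP pose, the force, the opening and the grip force at its end, in the units of the state.
- readout.sense(): the state, without advancing time (a new reading comes with each control period).
- imaging.snapshot(name): name is "scene" or "top"; returns a dict with "img" (384x512x3 uint8, red, green, blue), "z_map" (384x512 float32, m along the optical axis (not along the pixel's ray), 0 where there is no reading), "fovy" (degrees; the focal length in pixels is half the picture's height over the tangent of half this angle, whatever the lens; pixels are square), "cx", "cy" (the principal point, pixels), "rvec" (rotation vector, rad) and "tvec" (3), from world to camera coordinates, as OpenCV has them. Camera axes: x right, y down, z forward; pixel columns grow to the right and rows downward; lengths in m; the calibration is good to about 2 mm. A picture is of the moment at which its call begins.
- order.sign_off(): hands the job in; it is judged then, once.
The state is a dict: "t": time; "q": joint angles; "qd": joint speeds; "tau": joint torques, N m; "tcp_pos": TCP position; "tool_rot": TCP orientation; "force": force on the tool from outside, world axes, zero at the start; "ft_torque": the same for the moment, N m; "finger_gap": opening from 0.0 (shut) to 1.0 (fully open); "gripper_force": force on a finger pad.
Only numpy, scipy, OpenCV 4.12 (cv2) and the standard library are available. Lean on these libraries where they do the work, as an engineer would, in place of code of your own. Each camera call takes 0.05 s, during which the arm holds its last target. There are 200 camera calls.

TASK

The loose red hand unit on the bench needs charging: lay it gently on its back in whichever cradle of the two-place charging station is free, foot down against the contacts and fully home. Then throw the changeover lever between the cradles fully over to that side, so that this cradle gets the current. Leave the unit that is already docked where it lies, and do not push the other things on the bench about.

Things in the scene. Friction and masses are not known exactly. Their poses are not given: they have to be found in the camera images.
- unit_loose: The loose red hand unit, a box with rounded edges 120 x 62 x 36 mm (keypad to 39 mm), about 0.3 kg, lying on its back on the bench to the right of the station. Origin: centre of its underside (its back). x runs along its length from the foot (keypad end, at -60 mm) to the head (screen end, at +60 mm), y across its 62 mm width, z out of the keypad face. Grasp across the width.
- unit_loose_foot (a point): Point on unit_loose: middle of the lower edge of its foot, 60 mm from the origin along -x, at its underside. Axes as unit_loose.
- unit_docked: The same kind of unit, already lying home in one of the two cradles (left or right, it differs each time). Origin and axes as for unit_loose. It lies loose in its cradle: do not push it.
- station: The charging station, fixed to the bench: dark base tray 176 x 308 mm, 12 mm thick; a grey cradle 100 mm left (+y) and one 100 mm right of its middle; a black switch housing (78 x 66 mm, top 48 mm up) with the lever in the middle. Origin: on the bench under the lever; x to the back, y left, z up; turned by up to 0.25 rad. A docked unit's head reaches 126 mm up, the lever's tip 131 mm.
- cradle_left: The left cradle: a bed 84 mm wide and 115 mm long, sloping 30 degrees, lower at the robot's side. Origin: middle of the line where bed and foot block (with the contacts, 14 mm high) meet. x up the slope, y left, z square out of the bed. A unit that is home has its foot at x = 0, its underside at z = 0, its origin at x = 60 mm, axes along the cradle's; laid in short, it must be pushed down.
- cradle_right: The right cradle, the same as cradle_left. In both, side guides at x = -4 to 30 mm and 88 to 114 mm stand 33 mm either side of the middle (2 mm play each side of a unit), flare outward and end 15 mm above the bed; between them the sides are open for fingers.
- changeover (a joint): The changeover lever, rad: 0 upright (off), +0.7 fully over to the left (+y) stop, -0.7 to the right stop; starts near upright. It turns about the station's x axis, 50 mm straight above the station's origin; its tip is 81 mm from the axis, the black grip (21 mm thick) is the last 45 mm. It moves with about 1.5 N at the grip and stays where it is left.
- multimeter: Bystander: teal and black hand meter 146 x 69 x 47 mm, behind the loose unit. Origin: centre of its underside.
- tape_clear: Bystander: roll of tape, 94 mm across, 48 mm high, at the left in front of the station. Origin: centre of the underside.
- battery_a: Bystander: tool battery pack 100 x 50 x 44 mm, lying at the front of the bench. Origin: centre of the underside.
- screwdriver_red: Bystander: screwdriver with a red handle, 204 mm long, 28 mm thick, to the left of the station. Origin: centre of the underside.

How it is judged:
On the way, in this order (a step that is already met when the one before it is completed fails the run):
1. the loose unit lies home in the free cradle, foot against the contacts (((x of unit_loose_foot in the frame of cradle_left between -0.006 and 0.005 m and y of unit_loose_foot in the frame of cradle_left between -0.006 and 0.006 m and z of unit_loose_foot in the frame of cradle_left between -0.005 and 0.005 m and angle between the x axis of unit_loose and the x axis of cradle_left, either way round below 0.1 rad and angle between the z axis of unit_loose and the z axis of cradle_left, either way round below 0.1 rad) or (x of unit_loose_foot in the frame of cradle_right between -0.006 and 0.005 m and y of unit_loose_foot in the frame of cradle_right between -0.006 and 0.006 m and z of unit_loose_foot in the frame of cradle_right between -0.005 and 0.005 m and angle between the x axis of unit_loose and the x axis of cradle_right, either way round below 0.1 rad and angle between the z axis of unit_loose and the z axis of cradle_right, either way round below 0.1 rad))), for 0.2 s.
2. the changeover lever is thrown over to the side of that cradle ((((x of unit_loose_foot in the frame of cradle_left between -0.006 and 0.005 m and y of unit_loose_foot in the frame of cradle_left between -0.006 and 0.006 m and z of unit_loose_foot in the frame of cradle_left between -0.005 and 0.005 m and angle between the x axis of unit_loose and the x axis of cradle_left, either way round below 0.1 rad and angle between the z axis of unit_loose and the z axis of cradle_left, either way round below 0.1 rad) and value of joint changeover above 0.6 rad) or ((x of unit_loose_foot in the frame of cradle_right between -0.006 and 0.005 m and y of unit_loose_foot in the frame of cradle_right between -0.006 and 0.006 m and z of unit_loose_foot in the frame of cradle_right between -0.005 and 0.005 m and angle between the x axis of unit_loose and the x axis of cradle_right, either way round below 0.1 rad and angle between the z axis of unit_loose and the z axis of cradle_right, either way round below 0.1 rad) and value of joint changeover below -0.6 rad))), for 0.2 s.
At the end, for the whole second after the job is handed in: The loose unit rests on its back, foot down, in the cradle that was free: foot within 5 mm of contacts and bed and 6 mm of the middle, straight within 0.1 rad, at rest; the lever is over to that side by more than 0.6 rad; the docked unit is within 8 mm of its place ((((x of unit_loose_foot in the frame of cradle_left between -0.006 and 0.005 m and y of unit_loose_foot in the frame of cradle_left between -0.006 and 0.006 m and z of unit_loose_foot in the frame of cradle_left between -0.005 and 0.005 m and angle between the x axis of unit_loose and the x axis of cradle_left, either way round below 0.1 rad and angle between the z axis of unit_loose and the z axis of cradle_left, either way round below 0.1 rad) and value of joint changeover above 0.6 rad) or ((x of unit_loose_foot in the frame of cradle_right between -0.006 and 0.005 m and y of unit_loose_foot in the frame of cradle_right between -0.006 and 0.006 m and z of unit_loose_foot in the frame of cradle_right between -0.005 and 0.005 m and angle between the x axis of unit_loose and the x axis of cradle_right, either way round below 0.1 rad and angle between the z axis of unit_loose and the z axis of cradle_right, either way round below 0.1 rad) and value of joint changeover below -0.6 rad)) and distance of unit_docked from where it was at the start of the episode below 0.008 m and linear speed of unit_loose below 0.02 m/s); the robot touches nothing.
It fails at once if the docked unit is displaced by more than 8 mm (distance of unit_docked from where it was at the start of the episode above 0.008 m).
It fails at once if the loose unit is slammed into the station (over 100 N) (contact force between unit_loose and station above 100 N).
It fails at once if a bystander is pushed more than 30 mm from its place (distance of any of multimeter, tape_clear, battery_a, screwdriver_red from where it was at the start of the episode above 0.03 m).
It also fails if it takes over 46 s, if anything falls off the work surface, if the arm or the gripper's body presses on something with over 40 N, if the wrist force passes 120 N, or if a joint passes its speed limit or range.

## Working session

There is one attempt and no reset: what is moved stays moved. The work goes in short steps, Python scripts to look and compute and a tool call to move; the robot and the scene stay as the last step left them, time stands still between calls to the robot, and variables do not carry over. Pictures are saved under pics/ and viewed, at most 10 in all, crops included, and the job is handed in when it is done.

Besides the shell and the picture viewer there is one more tool, called after ">>>" by a JSON object that holds its "fn" and its "kwargs". move_arm: Moves the arm, as the interface text tells. Its arguments: {"type":"object","properties":{"rows":{"type":"array"},"squeeze":{"type":"number"}},"required":["rows"]}

```bash
mkdir -p pics; cat > h.py <<'E'
import numpy as np, cv2
from scipy.spatial.transform import Rotation as R
from station import readout, imaging, order, manip
def snap(n):
    s=imaging.snapshot(n); s['R']=cv2.Rodrigues(np.array(s['rvec'],float))[0]; s['f']=192/np.tan(np.radians(s['fovy'])/2)
    z=s['z_map']; v,u=np.mgrid[:384,:512]
    c=np.stack([(u-s['cx'])/s['f']*z,(v-s['cy'])/s['f']*z,z],-1)
    s['P']=(c-np.ravel(s['tvec']))@s['R']; s['P'][z==0]=np.nan
    return s
E
python3 - <<'E'
from h import *
for n in('scene','top'):
    s=snap(n); np.save(n+'.npy',s['P']); np.save(n+'_i.npy',s['img'])
    cv2.imwrite(f'pics/{n}0.png',cv2.resize(s['img'][:,:,::-1],(768,576),interpolation=cv2.INTER_CUBIC))
    print(n,-s['R'].T@np.ravel(s['tvec']),s['f'],s['R'][2])
print(readout.sense())
E
```

```text
scene [-0.17763255 -0.64580595  0.68555263] 421.27226729230387 [ 0.60271689  0.59243622 -0.53455746]
top [0.43982439 0.01232063 1.23828974] 399.87233761709075 [ 0.04881135  0.01381009 -0.99871254]
{'t': 0.1, 'q': array([ 1.03047549e+00,  5.28339143e-01,  1.43377074e+00, -1.24629503e-05,
        1.18136378e+00, -1.78496035e-01]), 'qd': array([-0.00037229, -0.00072045, -0.00256616, -0.00108821,  0.00080434,
        0.0005152 ]), 'tau': array([ 1.36483877e-04, -4.43303633e+01, -1.78585607e+01, -2.69585444e-04,
        3.83960840e-03,  9.11924786e-06]), 'tcp_pos': array([0.22090679, 0.58403494, 0.25545343]), 'tool_rot': array([ 1.79924747e-01,  9.83679928e-01, -8.82439172e-04, -3.25400775e-04]), 'force': array([0.46889837, 0.55076749, 0.23576589]), 'ft_torque': array([-0.01192872, -0.04160801,  0.01361696]), 'gripper_force': 0.0, 'finger_gap': 0.9972501015672739}
```

View pics/top0.png

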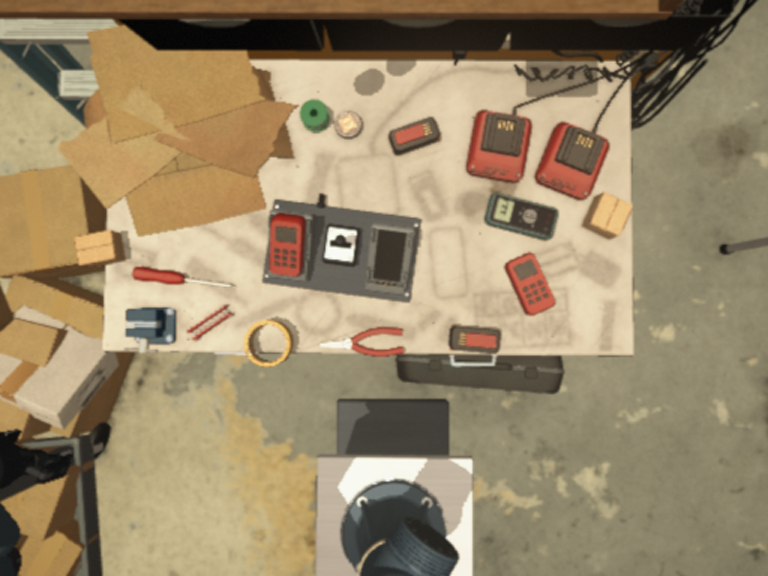

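View pics/scene0.png

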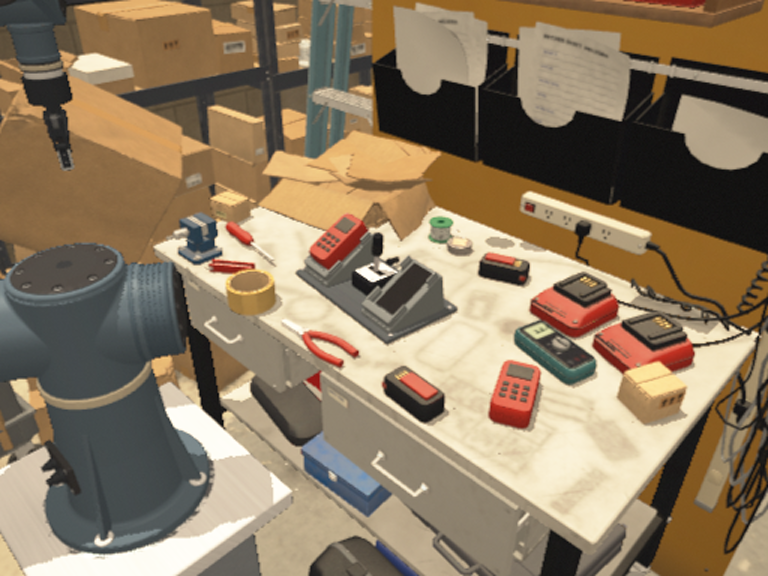

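The top view shows the left cradle occupied by the docked unit (285,245) and the right cradle free (392,255). The lever is at (342,243). The loose unit lies at (530,283) with its head (screen) towards the upper left.

```bash
python3 - <<'E'
from h import *
P=np.load('top.npy');I=np.load('top_i.npy').astype(int)
red=(I[...,0]>110)&(I[...,1]<90)&(I[...,2]<90)
v,u=np.mgrid[:384,:512]
def box(a,b,c,d): return (u>a)&(u<b)&(v>c)&(v<d)
for nm,b,zl in(('loose',box(325,380,160,215),.02),('meter',box(320,375,122,165),.02)):
    m=b&(P[...,2]>zl); q=P[m]
    r=cv2.minAreaRect(q[:,:2].astype(np.float32)); print(nm,m.sum(),r,cv2.boxPoints(r).round(4).tolist(),np.percentile(q[:,2],[5,50,95]))
b=box(165,290,120,210)
t=b&(P[...,2]>.006)&(P[...,2]<.2);q=P[t];n,l=cv2.connectedComponents(t.astype(np.uint8));k=np.argmax(np.bincount(l[t]));q=P[l==k]
r=cv2.minAreaRect(q[:,:2].astype(np.float32)); print('tray',r,cv2.boxPoints(r).round(4).tolist())
tr=(l==k)&(P[...,2]<.02);print('trayz',np.median(P[tr][:,2]))
r=cv2.minAreaRect(P[tr][:,:2].astype(np.float32)); print('tray low',r,cv2.boxPoints(r).round(4).tolist())
def plane(m,nm):
    q=P[m]; 
    for _ in range(4):
        c=q.mean(0);w=np.linalg.svd(q-c,full_matrices=False)[2][2];w*=np.sign(w[2]);d=(q-c)@w;q=q[abs(d)<max(2*d.std(),.0008)]
    print(nm,len(q),c,w,d.std(),'tilt',np.degrees(np.arccos(w[2])),'downdir',np.degrees(np.arctan2(-w[1],-w[0])))
plane(box(251,269,156,184),'bed'); plane(box(183,200,146,182)&red,'docked')
plane(box(60,420,60,240)&(abs(P[...,2])<.004),'bench')
print(P[150:200:3,260].round(4)); print(P[140:190:3,191].round(4))
# crop
S=cv2.resize(I[125:210,165:295].astype(np.uint8)[:,:,::-1],None,fx=6,fy=6,interpolation=cv2.INTER_CUBIC);cv2.imwrite('pics/c1.png',S)
E
```

```text
loose 818 ((0.5048461556434631, -0.2724230885505676), (0.11995074898004532, 0.06291220337152481), 24.24657440185547) [[0.43720000982284546, -0.26840001344680786], [0.46309998631477356, -0.3257000148296356], [0.5723999738693237, -0.27649998664855957], [0.5465999841690063, -0.2190999984741211]] [0.02883322 0.03480787 0.03933696]
meter 1039 ((0.664883017539978, -0.2608765959739685), (0.1436566263437271, 0.11395017802715302), 77.28468322753906) [[0.593500018119812, -0.31839999556541443], [0.7046999931335449, -0.3434999883174896], [0.736299991607666, -0.20340000092983246], [0.6251000165939331, -0.17829999327659607]] [0.02448451 0.03123424 0.03932957]
tray ((0.5823908448219299, 0.10989615321159363), (0.3077835142612457, 0.19712786376476288), 82.62479400634766) [[0.4648999869823456, -0.03009999915957451], [0.6603999733924866, -0.055399999022483826], [0.6998999714851379, 0.2498999983072281], [0.5044000148773193, 0.2752000093460083]]
trayz 0.010503030765066779
tray low ((0.5823908448219299, 0.10989615321159363), (0.3077835142612457, 0.19712786376476288), 82.62479400634766) [[0.4648999869823456, -0.03009999915957451], [0.6603999733924866, -0.055399999022483826], [0.6998999714851379, 0.2498999983072281], [0.5044000148773193, 0.2752000093460083]]Traceback (most recent call last):
  File "<stdin>", line 19, in <module>
  File "<stdin>", line 17, in plane
    u, s, vh = gufunc(a, signature=signature)
               ~~~~~~^^^^^^^^^^^^^^^^^^^^^^^^
    raise LinAlgError("SVD did not converge")
numpy.linalg.LinAlgError: SVD did not converge
```

```bash
python3 - <<'E'
from h import *
P=np.load('top.npy');I=np.load('top_i.npy').astype(int)
red=(I[...,0]>110)&(I[...,1]<90)&(I[...,2]<90)
v,u=np.mgrid[:384,:512]
def box(a,b,c,d): return (u>a)&(u<b)&(v>c)&(v<d)
yaw=-np.radians(7.375);e=np.array([np.cos(yaw),np.sin(yaw)]);n=np.array([-e[1],e[0]])
b=box(165,290,120,210);m=b&(P[...,2]>.006)&(P[...,2]<.2);q=P[m]
a=q[:,:2]@e;y=q[:,:2]@n
print('x front pct',np.sort(a)[[0,5,20,50]],'back',np.sort(a)[[-1,-20,-50,-100]],'y',np.sort(y)[[0,5,20]],np.sort(y)[[-1,-5,-20]])
yc=(y.min()+y.max())/2;x0=np.sort(a)[3]+.088;O=x0*e+yc*n;print('O',O,'xc',x0,'yc',yc)
def plane(m,nm):
    q=P[m];q=q[np.isfinite(q).all(1)]
    for _ in range(4):
        c=q.mean(0);w=np.linalg.svd(q-c,full_matrices=False)[2][2];w*=np.sign(w[2]);d=(q-c)@w;q=q[abs(d)<max(2*d.std(),.0008)]
    print(nm,len(q),c,'st',(c[:2]@e-x0).round(4),(c[:2]@n-yc).round(4),w,d.std(),'tilt',np.degrees(np.arccos(w[2])),'downdir',np.degrees(np.arctan2(-w[1],-w[0])))
plane(box(251,269,156,184),'bed'); plane(box(183,200,146,182)&red,'docked')
plane(box(60,420,60,240)&(abs(P[...,2])<.006),'bench')
S=np.stack([P[...,:2]@e-x0,P[...,:2]@n-yc,P[...,2]],-1)
print(S[148:200:2,258].round(4).tolist()); print(S[140:190:2,191].round(4).tolist())
q=S[box(180,206,138,186)&red&(P[...,2]>.03)];print('docked y',np.percentile(q[:,1],[1,50,99]),'x',np.percentile(q[:,0],[0,1,99,100]))
q=S[box(205,250,140,185)&(P[...,2]>.06)&(abs(S[...,1])<.05)];print('lever',len(q),q[np.argsort(-q[:,2])[:25]].round(4).tolist())
cv2.imwrite('pics/c1.png',cv2.resize(I[125:210,165:295].astype(np.uint8)[:,:,::-1],None,fx=6,fy=6,interpolation=cv2.INTER_CUBIC))
E
```

```text
x front pct [0.46490235 0.46546507 0.46607591 0.46706972] back [0.70828509 0.65710847 0.64997127 0.64039071] y [0.02276153 0.03032732 0.0311927 ] [0.38003719 0.37861502 0.37678901]
O [0.57450158 0.12871954] xc 0.5532260739497356 yc 0.20139936075348042
bed 412 [0.55700866 0.0112885  0.06069852] st -0.0023 -0.1187 [-0.50228948  0.06659935  0.86213097] 0.0017127664722906813 tilt 30.44330335459116 downdir -7.552881355233428
docked 346 [0.56317741 0.20836302 0.09110626] st -0.0215 0.0775 [-0.492443    0.07925707  0.86672845] 0.0016875414927078809 tilt 29.919338144228924 downdir -9.143156601489654
bench 30940 [ 0.60050282 -0.00860945 -0.00190584] st 0.0434 -0.1329 [-3.15256858e-04  2.52883134e-04  9.99999918e-01] 0.0019077785055501204 tilt 0.02315605756925689 downdir -38.73482584585228
[[0.0696, -0.1025, 0.012], [0.0524, -0.1051, 0.0864], [0.0463, -0.106, 0.0887], [0.0416, -0.1066, 0.0814], [0.0361, -0.1073, 0.0786], [0.0301, -0.1081, 0.0804], [0.0246, -0.1089, 0.0781], [0.0196, -0.1096, 0.0713], [0.0138, -0.1104, 0.071], [0.0085, -0.1111, 0.0662], [0.003, -0.1118, 0.0624], [-0.0025, -0.11
[... 1134 characters left out ...]
4390601  0.0504849 ]
lever 108 [[0.0042, -0.0305, 0.1331], [-0.0001, -0.0199, 0.1328], [0.0114, -0.0211, 0.1328], [0.0094, -0.0269, 0.1322], [0.0008, -0.0253, 0.1319], [0.0108, -0.0154, 0.1316], [0.0084, -0.0185, 0.1313], [0.0088, -0.0213, 0.1311], [0.0072, -0.0299, 0.1306], [0.0148, -0.0232, 0.1306], [0.01, -0.0295, 0.1305], [0.0076, -0.0326, 0.1303], [0.0069, -0.0271, 0.1301], [0.0153, -0.0259, 0.1297], [0.0125, -0.0263, 0.1296], [0.0031, -0.0191, 0.1295], [0.0114, -0.018, 0.1294], [0.0083, -0.0156, 0.1293], [0.0042, -0.0274, 0.1292], [0.013, -0.029, 0.1289], [0.0055, -0.0159, 0.1287], [0.0122, -0.0234, 0.1287], [0.0051, -0.0329, 0.1284], [0.004, -0.0245, 0.128], [0.0029, -0.0162, 0.1278]]
```

View pics/c1.png

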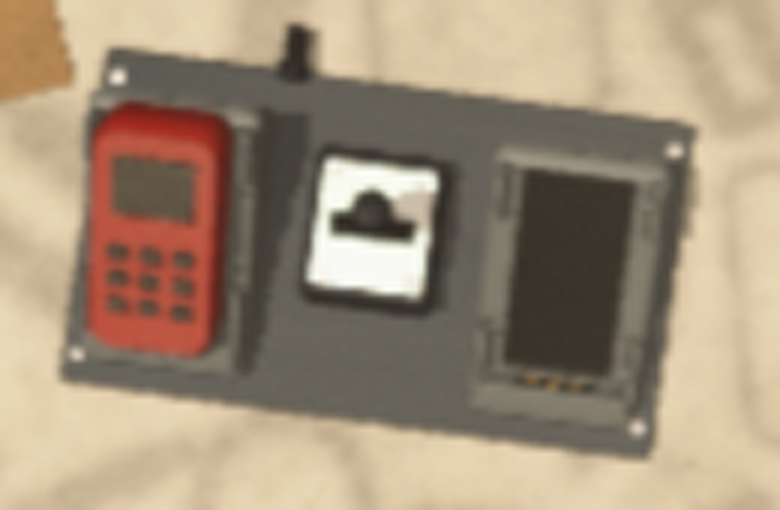

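The crop shows the empty right cradle with its contacts at about crop (553,383), and the tray corners at (108,48), (694,127), (652,457) and (62,380). The loose unit is already well measured. I'll refine the station fit and work out the approach to the unit.

```bash
cat >> h.py <<'E'
def toolrot(yaw,tilt=0):  # tool z along down, tilted outward along yaw; tool x = -(object x)
    u=R.from_euler('z',yaw,degrees=True)*R.from_euler('y',-tilt,degrees=True)
    return u*R.from_matrix(np.diag([-1,1,-1.]))
def rel(pos,Rt,base=None):
    if base is None:
        s=readout.sense(); base=(np.array(s['tcp_pos']),R.from_quat(s['tool_rot']))
    p,r=base
    print(np.round((r.inv()*Rt).as_rotvec(degrees=True),2).tolist(),np.round(r.inv().apply(np.array(pos)-p)*1000,1).tolist())
E
python3 - <<'E'
from h import *
from scipy.optimize import least_squares
s=snap('top')
px=np.array([(108,48),(694,127),(652,457),(62,380)])/6+[165,125]-.4
M=np.array([(.088,.154,.012),(.088,-.154,.012),(-.088,-.154,.012),(-.088,.154,.012)])
def proj(W): return cv2.projectPoints(W,np.array(s['rvec'],float),np.array(s['tvec'],float),np.array([[s['f'],0,s['cx']],[0,s['f'],s['cy']],[0,0,1.]]),None)[0][:,0]
def W(p,m=M): return R.from_euler('z',p[2]).apply(m)+[p[0],p[1],0]
r=least_squares(lambda p:(proj(W(p))-px).ravel(),[.57,.11,-.13]);print(r.x,np.degrees(r.x[2]),r.fun.round(2))
v,u=np.mgrid[:384,:512];P=s['P']
S=R.from_euler('z',-r.x[2]).apply(P.reshape(-1,3)-[r.x[0],r.x[1],0]).reshape(P.shape)
def st(nm,m):
    q=S[m];q=q[np.isfinite(q).all(1)];A=np.c_[q,np.ones(len(q))]
    B=np.c_[q[:,0],q[:,1],np.ones(len(q))]
    for _ in range(3):
        k=np.linalg.lstsq(B,q[:,2],rcond=None)[0];d=q[:,2]-B@k;g=abs(d)<2*d.std();B=B[g];q=q[g]
    print(nm,'dz/dx,dz/dy,z at x=0',k,'mean',q.mean(0))
bx=lambda a,b,c,d:(u>a)&(u<b)&(v>c)&(v<d)
st('bed',bx(251,269,156,184));
q=S[bx(180,206,138,186)&(s['img'][...,0]>110)&(s['img'][...,1]<90)&(P[...,2]>.03)];print('docked',np.percentile(q,[1,50,99],axis=0))
q=S[bx(205,250,140,185)&(P[...,2]>.1)&(abs(S[...,1])<.05)];print('lever',len(q),q.mean(0))
st('tray',(abs(S[...,0])<.085)&(abs(S[...,1]+.05)<.008));
st('bench',(abs(S[...,0])<.1)&(abs(S[...,1]+.2)<.03));
c=np.array([257.2,188.3]);print('contacts px',c,'foot line proj for x0 -.055,-.05,-.045',proj(W(r.x,np.array([(x,-.1,.035+h) for x in(-.055,-.05,-.045) for h in (0,.012)]))).round(1).tolist())
t=toolrot(24.25)
rel([.44,.25,.25],t); rel([.505,-.272,.15],t)
E
```

```text
[ 0.57196075  0.11123604 -0.12424391] -7.1186514483719545 [-0.28 -0.44  0.66 -0.79  0.25  0.77 -0.64  0.43]
bed dz/dx,dz/dy,z at x=0 [ 0.57458161 -0.01337235  0.0607546 ] mean [-0.00225869 -0.10049512  0.06074226]
docked [[-0.06477877  0.07086462  0.06540584]
 [-0.01668652  0.0991743   0.09323568]
 [ 0.04434291  0.12851253  0.12089261]]
lever 49 [ 0.00601963 -0.00636734  0.1248088 ]
tray dz/dx,dz/dy,z at x=0 [-0.00093178 -0.00425206  0.00994365] mean [-0.00300582 -0.04922438  0.01015469]
bench dz/dx,dz/dy,z at x=0 [ 0.00072074  0.00689942 -0.00042326] mean [-0.00072045 -0.19982074 -0.00181307]
contacts px [257.2 188.3] foot line proj for x0 -.055,-.05,-.045 [[257.4, 188.2], [257.4, 187.9], [257.6, 186.5], [257.6, 186.3], [257.9, 184.9], [257.9, 184.6]]
[-0.08, -0.05, -44.98] [-323.2, -234.9, 5.9]
[-0.08, -0.05, -44.98] [-568.7, -700.0, 106.5]
```

>>> {"fn": "move_arm", "kwargs": {"rows": [[0,0,-7,-41,-30,0,0],[0,0,-14,-80,-60,0,0],[0,0,-21,-120,-88,0,0],[0,0,-28,-160,-118,0,0],[0,0,-35,-200,-146,0,0],[0,0,-42,-240,-176,0,0],[0,0,-45,-280,-205,0,0],[0,0,-45,-323,-235,5,0],[0,0,-45,-345,-270,10,0],[0,0,-45,-365,-306,15,0],[0,0,-45,-385,-340,20,0],[0,0,-45,-405,-376,30,0]], "squeeze": 40}}

```text
t: 1.15
tcp_pos: [0.4498, 0.1616, 0.2379]
tool_rot: [-0.21, 0.978, -0.0, 0.001]
force: [1.2, 0.4, -0.0]
finger_gap: 0.998
gripper_force: 0.0
```

```bash
python3 - <<'E'
from h import *
s=readout.sense();print(s['t'],s['tcp_pos'],s['q'])
t=toolrot(24.25)
for z in(.13,.03):rel([.505,-.2724,z],t)
E
```

```text
1.15 [0.44981967 0.16156459 0.237922  ] [ 1.10459913e-01  3.57369054e-01  1.81376542e+00 -2.73422901e-05
  9.68809015e-01 -1.88396320e+00]
[-0.03, 0.09, 0.02] [128.3, -418.2, 107.9]
[-0.03, 0.09, 0.02] [128.4, -418.2, 207.9]
```

>>> {"fn": "move_arm", "kwargs": {"rows": [[0,0,0,10,-35,5,0],[0,0,0,21,-70,12,0],[0,0,0,32,-105,20,0],[0,0,0,43,-140,30,0],[0,0,0,54,-175,40,0],[0,0,0,64,-210,50,0],[0,0,0,75,-245,60,0],[0,0,0,86,-280,70,0],[0,0,0,97,-315,80,0],[0,0,0,107,-350,90,0],[0,0,0,118,-385,100,0],[0,0,0,128,-418,108,0]]}}

```text
t: 2.15
tcp_pos: [0.5036, -0.2723, 0.1288]
tool_rot: [-0.21, 0.978, 0.0, -0.0]
force: [0.3, 0.3, -0.5]
finger_gap: 1.003
gripper_force: 0.0
```

>>> {"fn": "move_arm", "kwargs": {"rows": [[0,0,0,0,0,0,0],[0,0,0,0,0,0,0]]}}

```text
t: 2.32
tcp_pos: [0.5036, -0.2722, 0.1289]
tool_rot: [-0.209, 0.978, 0.0, -0.0]
force: [-0.1, 0.7, 0.0]
finger_gap: 1.004
gripper_force: 0.0
```

```bash
python3 - <<'E'
from h import *
s=readout.sense();print(s['t'],s['tcp_pos'],s['q'])
t=toolrot(24.25)
for z in(.06,.03):rel([.505,-.2724,z],t)
s=snap('scene')
cv2.imwrite('pics/s1.png',cv2.resize(s['img'][150:360,180:460,::-1],None,fx=2.8,fy=2.8,interpolation=cv2.INTER_CUBIC))
E
```

```text
2.3167 [ 0.50364619 -0.27218095  0.12891169] [-6.90626920e-01  6.33455853e-01  1.67325990e+00  1.14969805e-04
  8.35538529e-01 -2.68173274e+00]
[0.04, -0.01, -0.17] [-1.2, -0.8, 68.9]
[0.04, -0.01, -0.17] [-1.2, -0.8, 98.9]
```

View pics/s1.png

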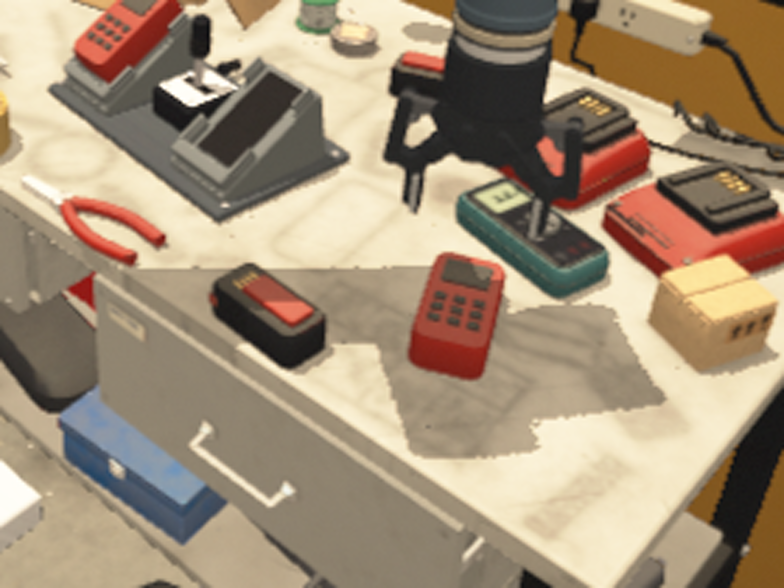

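The scene crop shows the gripper above the loose unit, the unit's top centre at about (455,310). Visible tray corners are (220,216), (348,157) and (51,90).

```bash
cat > fit.py <<'E'
from h import *
from scipy.optimize import least_squares
def proj(s,W): return cv2.projectPoints(np.array(W,float),np.array(s['rvec'],float),np.array(s['tvec'],float),np.array([[s['f'],0,s['cx']],[0,s['f'],s['cy']],[0,0,1.]]),None)[0][:,0]
E
python3 - <<'E'
from fit import *
s=snap('scene');tp=snap('top')
print('tip proj crop',(proj(s,[[.5036,-.2722,.104],[.505,-.2724,.039],[.505,-.2724,.0]])-[180,150])*2.8)
P=s['P'];I=s['img'].astype(int);v,u=np.mgrid[:384,:512]
m=(I[...,0]>90)&(I[...,1]<70)&(I[...,2]<70)&(u>323)&(u<365)&(v>236)&(v<290)&(P[...,2]>.025)
r=cv2.minAreaRect(P[m][:,:2].astype(np.float32));print('loose scene',m.sum(),r,np.percentile(P[m][:,2],[50,95]))
b=P[(u>240)&(u<300)&(v>240)&(v<260)];b=b[abs(b[:,2])<.01];print('bench z',np.median(b[:,2]))
pt=np.array([(108,48),(694,127),(652,457),(62,380)])/6+[165,125]-.4
ps=np.array([(348,157),(220,216),(51,90)])/2.8+[180,150]-.3
M=np.array([(.088,.154,.012),(.088,-.154,.012),(-.088,-.154,.012),(-.088,.154,.012)])
W=lambda p,m:R.from_euler('z',p[2]).apply(m)+[p[0],p[1],0]
ft=lambda p:(proj(tp,W(p,M))-pt).ravel(); Ms=M[[1,2,3]];fs=lambda p:(proj(s,W(p,Ms))-ps).ravel()
for f in(fs,lambda p:np.r_[ft(p),fs(p)]):
    q=least_squares(f,[.57,.11,-.12]);print(q.x,q.fun.round(1))
p=q.x
B=P[(u>249)&(u<284)&(v>175)&(v<207)];S=R.from_euler('z',-p[2]).apply(B-[p[0],p[1],0]);S=S[np.isfinite(S).all(1)&(abs(S[:,1]+.1)<.018)&(abs(S[:,0])<.035)]
k=np.polyfit(S[:,0],S[:,2],1);print('bed scene dz/dx,z0',k,len(S))
E
```

```text
tip proj crop [[467.93863935 231.34991128]
 [459.49166741 292.83902177]
 [454.02294359 328.05212174]]
loose scene 250 ((0.4936067461967468, -0.27864813804626465), (0.09987393021583557, 0.058735448867082596), 23.912857055664062) [0.03350627 0.03854986]
bench z -0.0008981079871674304
[ 0.56971503  0.10612805 -0.13508946] [ 2.2 -0.7 -0.8  1.1 -1.5 -1.6]
[ 0.57163304  0.1098684  -0.12684343] [ 0.2 -0.4  1.2 -0.5  0.6  1.  -0.3  0.4  1.7 -1.7 -0.7  0.2 -2.  -2. ]
bed scene dz/dx,z0 [0.5844116  0.06293101] 277
```

>>> {"fn": "move_arm", "kwargs": {"rows": [[0,0,0,-1,-1,30,0],[0,0,0,-1,-1,60,0],[0,0,0,-1,-1,85,0],[0,0,0,-1,-1,98,0],[0,0,0,-1,-1,98,0.4],[0,0,0,-1,-1,98,0.8],[0,0,0,-1,-1,98,0.8],[0,0,0,-1,-1,98,0.8],[0,0,0,-1,-1,98,0.8],[0,0,0,-1,-1,98,0.8]], "squeeze": 40}}

```text
t: 3.3
tcp_pos: [0.5055, -0.2709, 0.0327]
tool_rot: [-0.21, 0.978, -0.001, 0.0]
force: [-0.0, -0.5, -1.7]
finger_gap: 0.721
gripper_force: 47.0
```

Gripped. Lift, and work out the pose above the cradle.

>>> {"fn": "move_arm", "kwargs": {"rows": [[0,0,0,0,0,-15,0.8],[0,0,0,0,0,-40,0.8],[0,0,0,0,0,-80,0.8],[0,0,0,0,0,-120,0.8],[0,0,0,0,0,-160,0.8],[0,0,0,0,0,-190,0.8],[0,0,0,0,0,-190,0.8]]}}

```text
t: 3.88
tcp_pos: [0.5083, -0.2731, 0.2293]
tool_rot: [-0.21, 0.978, -0.006, 0.005]
force: [1.4, -1.3, -1.1]
finger_gap: 0.718
gripper_force: 47.0
```

```bash
cat >> h.py <<'E'
ST=np.array([.572,.1108,0]);YAW=-7.25;XC=-.048;Z0=.035;H=.0327
RS=R.from_euler('z',YAW,degrees=True)
def cr(x,y,z):  # cradle_right coords -> world
    return ST+RS.apply(np.array([XC,-.1,Z0])+R.from_euler('y',-30,degrees=True).apply([x,y,z]))
E
python3 - <<'E'
from h import *
s=readout.sense();print(s['t'],s['tcp_pos'],s['q'],s['finger_gap'])
t=toolrot(YAW,30); print(cr(.06,0,H), t.apply([0,0,1]))
rel(cr(.075,0,H+.08)+[0,0,.03],t)
E
```

```text
3.8833 [ 0.5083292  -0.27314393  0.2292946 ] [-6.86676213e-01  4.90745419e-01  1.59369969e+00  1.17945838e-04
  1.04212825e+00 -2.68118017e+00] 0.7183455479779789
[0.54709067 0.01316292 0.09331903] [ 0.49600247 -0.06309948 -0.8660254 ]
[7.62, -28.64, 30.95] [-129.8, 259.6, 26.6]
```

>>> {"fn": "move_arm", "kwargs": {"rows": [[0.8,-2.9,3.1,-13,26,3,0.8],[1.5,-5.7,6.2,-26,52,5,0.8],[2.3,-8.6,9.3,-39,78,8,0.8],[3.0,-11.5,12.4,-52,104,11,0.8],[3.8,-14.3,15.5,-65,130,13,0.8],[4.6,-17.2,18.6,-78,156,16,0.8],[5.3,-20.0,21.7,-91,182,19,0.8],[6.1,-22.9,24.8,-104,208,21,0.8],[6.9,-25.8,27.9,-117,234,24,0.8],[7.6,-28.6,31,-130,260,27,0.8],[7.6,-28.6,31,-130,260,27,0.8],[7.6,-28.6,31,-130,260,27,0.8]]}}

```text
t: 4.88
tcp_pos: [0.5145, 0.0222, 0.1934]
tool_rot: [0.06, 0.966, -0.011, 0.25]
force: [0.4, -0.4, -2.1]
finger_gap: 0.718
gripper_force: 47.0
```

>>> {"fn": "move_arm", "kwargs": {"rows": [[0,0,0,0,0,0,0.8],[0,0,0,0,0,0,0.8]]}}

```text
t: 5.05
tcp_pos: [0.5175, 0.0188, 0.195]
tool_rot: [0.063, 0.966, -0.012, 0.252]
force: [0.8, 0.2, -2.4]
finger_gap: 0.715
gripper_force: 47.0
```

```bash
python3 - <<'E'
from h import *
s=readout.sense();print(s['t'],s['tcp_pos'],s['q'],s['force'])
t=toolrot(YAW,30); rel(cr(.075,0,H+.03),t)
for n in('top','scene'):
    s=snap(n); np.save(n+'1.npy',s['P']); np.save(n+'1_i.npy',s['img'])
a=np.load('top1_i.npy')[120:205,165:295,::-1];b=np.load('scene1_i.npy')[120:240,180:320,::-1]
cv2.imwrite('pics/both.png',np.vstack([cv2.resize(a,(459,300),interpolation=cv2.INTER_CUBIC),cv2.resize(b,(350,300),interpolation=cv2.INTER_CUBIC)[:, :] if 0 else cv2.copyMakeBorder(cv2.resize(b,(350,300),interpolation=cv2.INTER_CUBIC),0,0,0,109,cv2.BORDER_CONSTANT)]))
E
```

```text
5.05 [0.51751763 0.01875511 0.19499075] [-0.20315624  0.4028681   2.10429828  0.33419677  0.13262096 -1.963582  ] [ 0.83375219  0.18238344 -2.38396049]
[0.34, -0.74, -0.32] [8.9, -2.3, 73.2]
```

View pics/both.png

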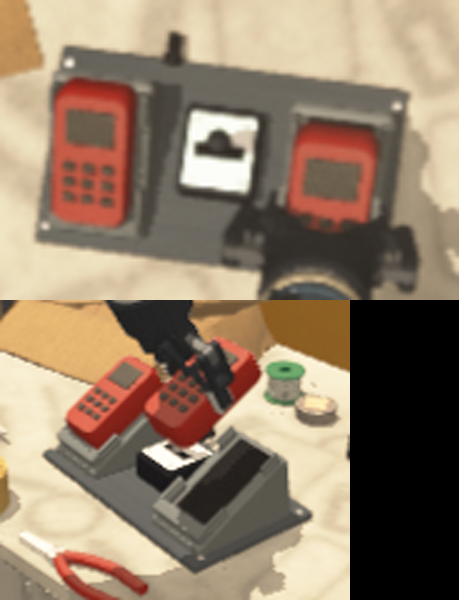

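The pictures show the unit held over the free cradle, head up and square to it. But joint 5 is down to 0.13 rad, and lowering here would cross the wrist singularity. I'll set the unit back where it was and regrip with the tool pitched 20° to the unit, so the arm stays nearer vertical at the cradle.

```bash
python3 - <<'E'
from h import *
t=toolrot(24.25); rel([.5055,-.272,.12],t)
E
```

```text
[-7.65, 28.64, -31.09] [13.3, -290.1, 76.0]
```

>>> {"fn": "move_arm", "kwargs": {"rows": [[-0.7,2.6,-2.8,0,-26,-5,0.8],[-1.4,5.2,-5.6,0,-53,-5,0.8],[-2.1,7.8,-8.5,0,-79,0,0.8],[-2.8,10.4,-11.3,3,-105,10,0.8],[-3.5,13,-14.1,6,-132,20,0.8],[-4.2,15.6,-17,8,-158,30,0.8],[-4.9,18.2,-19.8,10,-185,40,0.8],[-5.6,20.8,-22.6,11,-211,50,0.8],[-6.3,23.4,-25.4,12,-237,60,0.8],[-7,26,-28.3,13,-264,70,0.8],[-7.65,28.64,-31.1,13.3,-290,76,0.8],[-7.65,28.64,-31.1,13.3,-290,76,0.8]]}}

```text
t: 6.15
tcp_pos: [0.5075, -0.2782, 0.119]
tool_rot: [-0.21, 0.978, -0.003, 0.001]
force: [-0.2, -0.3, -1.7]
finger_gap: 0.716
gripper_force: 46.9
```

>>> {"fn": "move_arm", "kwargs": {"rows": [[0,0,0,0,0,0,0.8],[0,0,0,0,0,0,0.8]]}}

```text
t: 6.32
tcp_pos: [0.5047, -0.271, 0.1194]
tool_rot: [-0.21, 0.978, 0.001, -0.0]
force: [0.5, 0.4, -2.4]
finger_gap: 0.714
gripper_force: 46.9
```

```bash
python3 - <<'E'
from h import *
s=readout.sense();print(s['t'],s['tcp_pos'],s['q'],s['force'])
t=toolrot(24.25); rel([.5055,-.272,.0345],t)
E
```

```text
6.3167 [ 0.50466238 -0.27099406  0.11935326] [-6.87953858e-01  6.49035100e-01  1.67707101e+00  4.22476757e-04
  8.17018713e-01 -2.68221860e+00] [ 0.52263753  0.39082522 -2.35336408]
[0.09, -0.02, -0.0] [-0.4, -1.4, 84.9]
```

>>> {"fn": "move_arm", "kwargs": {"rows": [[0,0,0,0,0,30,0.8],[0,0,0,0,0,60,0.8],[0,0,0,0,0,78,0.8],[0,0,0,0,0,84,0.8],[0,0,0,0,0,87,0.8],[0,0,0,0,0,87,0.8],[0,0,0,0,0,87,0.8]]}}

```text
t: 6.9
tcp_pos: [0.5057, -0.2705, 0.0338]
tool_rot: [-0.211, 0.977, -0.001, 0.0]
force: [0.3, -0.5, -2.3]
finger_gap: 0.72
gripper_force: 46.9
```

>>> {"fn": "move_arm", "kwargs": {"rows": [[0,0,0,0,0,0,0.4],[0,0,0,0,0,0,0.1],[0,0,0,0,0,0,0.1],[0,0,0,0,0,0,0.1]]}}

```text
t: 7.23
tcp_pos: [0.5057, -0.2709, 0.0332]
tool_rot: [-0.211, 0.977, -0.0, 0.0]
force: [0.8, -0.6, -0.0]
finger_gap: 0.899
gripper_force: 0.0
```

```bash
python3 - <<'E'
from h import *
s=readout.sense();print(s['t'],s['tcp_pos'],s['finger_gap'],s['force'])
print(toolrot(24.25).apply([0,0,1]),toolrot(24.25,-20).apply([0,0,1]))
g=np.array([.5052,-.2715,.027]); t=toolrot(24.25,-20)
rel(g-t.apply([0,0,.0065]),t)
E
```

```text
7.2333 [ 0.50574863 -0.2708768   0.03323777] 0.8991969747168465 [ 0.75283866 -0.61470645 -0.02749083]
[ 0.  0. -1.] [-0.31184098 -0.14047412 -0.93969262]
[-0.07, 20.01, 0.12] [-1.5, -0.3, 0.1]
```

>>> {"fn": "move_arm", "kwargs": {"rows": [[0,6.5,0,-0.5,0,0,0.1],[0,13,0,-1,0,0,0.1],[0,20,0,-1.5,0,0,0.1],[0,20,0,-1.5,0,0,0.1],[0,20,0,-1.5,0,0,0.1],[0,20,0,-1.5,0,0,0.8],[0,20,0,-1.5,0,0,0.8],[0,20,0,-1.5,0,0,0.8],[0,20,0,-1.5,0,0,0.8],[0,20,0,-1.5,0,0,0.8]], "squeeze": 45}}

```text
t: 8.07
tcp_pos: [0.5058, -0.2703, 0.0329]
tool_rot: [-0.207, 0.963, -0.036, -0.17]
force: [-0.7, -0.2, 0.8]
finger_gap: 0.716
gripper_force: 51.3
```

```bash
cat >> h.py <<'E'
def cpose(x,y,z,UT):  # tool pose with unit foot at cradle (x,y,z); UT=(p,R) tool in unit frame
    RC=RS*R.from_euler('y',-30,degrees=True)
    return cr(x+.06,y,z)+RC.apply(UT[0]), RC*UT[1]
E
python3 - <<'E'
from h import *
import pickle
s=readout.sense();print(s['t'],s['tcp_pos'],s['q'],s['finger_gap'])
U=R.from_euler('z',24.25,degrees=True); p=np.array(s['tcp_pos']);r=R.from_quat(s['tool_rot'])
loc=U.inv().apply(p-[.5049,-.2716,0]); loc[1]=0   # pads centre the unit
UT=(loc,R.from_euler('y',(U.inv()*r*R.from_matrix(np.diag([-1,1,-1.]))).as_euler('yxz',degrees=True)[0],degrees=True)*R.from_matrix(np.diag([-1,1,-1.])))
print('UT',loc,(U.inv()*r*R.from_matrix(np.diag([-1,1,-1.]))).as_euler('yxz',degrees=True));pickle.dump(UT,open('ut.pkl','wb'))
pt,rt=cpose(.015,0,.06,UT);pt=pt+[0,0,.03]
print(pt,rt.apply([0,0,1]));rel([p[0],p[1],.23],r); rel(pt,rt,(np.array([p[0],p[1],.23]),r))
E
```

```text
8.0667 [ 0.50576333 -0.2703307   0.03286823] [-0.55036952  0.8652169   1.54309684 -0.35120739  0.96605773 -2.31073494] 0.7164896569775321
UT [0.00130848 0.         0.03286823] [20.04569533  0.06563047  0.05312198]
[0.53125772 0.01517712 0.18358048] [ 0.17148066 -0.0218151  -0.98494593]
[0.0, 0.0, 0.0] [67.6, 0.2, -185.2]
[-2.74, -29.25, 31.79] [-148.2, 249.7, -4.4]
```

>>> {"fn": "move_arm", "kwargs": {"rows": [[0,0,0,5,0,-14,0.8],[0,0,0,14,0,-38,0.8],[0,0,0,27,0,-75,0.8],[0,0,0,40,0,-112,0.8],[0,0,0,54,0,-149,0.8],[0,0,0,67.6,0,-185,0.8],[0,0,0,67.6,0,-185,0.8],[0,0,0,67.6,0,-185,0.8]]}}

```text
t: 8.73
tcp_pos: [0.5075, -0.2706, 0.233]
tool_rot: [-0.208, 0.963, -0.039, -0.167]
force: [0.7, 0.1, -1.7]
finger_gap: 0.713
gripper_force: 51.1
```

>>> {"fn": "move_arm", "kwargs": {"rows": [[-0.3,-2.9,3.2,-15,25,0,0.8],[-0.6,-5.9,6.4,-30,50,0,0.8],[-0.8,-8.8,9.5,-45,75,-1,0.8],[-1.1,-11.7,12.7,-60,100,-1,0.8],[-1.4,-14.6,15.9,-75,125,-2,0.8],[-1.6,-17.5,19.1,-90,150,-2,0.8],[-1.9,-20.5,22.2,-105,175,-3,0.8],[-2.2,-23.4,25.4,-120,200,-3,0.8],[-2.5,-26.3,28.6,-135,225,-4,0.8],[-2.74,-29.25,31.8,-148,250,-4,0.8],[-2.74,-29.25,31.8,-148,250,-4,0.8],[-2.74,-29.25,31.8,-148,250,-4,0.8]]}}

```text
t: 9.73
tcp_pos: [0.5282, 0.0174, 0.1808]
tool_rot: [0.061, 0.995, -0.005, 0.083]
force: [0.2, 0.9, -2.1]
finger_gap: 0.715
gripper_force: 51.0
```

```bash
python3 - <<'E'
from h import *
import pickle
UT=pickle.load(open('ut.pkl','rb'))
for n in('top','scene'):
    s=snap(n); np.save(n+'1.npy',s['P']); np.save(n+'1_i.npy',s['img'])
s=readout.sense();print(s['t'],s['tcp_pos'],s['q'],s['force'],s['finger_gap'])
rel(*cpose(.015,0,.03,UT))
# held unit head end in top camera vs model
from fit import *
tp=snap('top');P=tp['P'];I=tp['img'].astype(int);v,u=np.mgrid[:384,:512]
m=(I[...,0]>110)&(I[...,1]<90)&(I[...,2]<90)&(u>235)&(u<290)&(v>130)&(v<185)
r=R.from_quat(s['tool_rot']);Ru=r*UT[1].inv();pu=np.array(s['tcp_pos'])-Ru.apply(UT[0])
L=Ru.inv().apply(P[m]-pu);L=L[np.isfinite(L).all(1)];print('held in unit frame (expect y +-31, x<=60,z36)',len(L),np.percentile(L,[2,50,98],axis=0).round(4).tolist())
m=(I[...,0]>110)&(I[...,1]<90)&(I[...,2]<90)&(u>175)&(u<206)&(v>130)&(v<190)
RC=RS*R.from_euler('y',-30,degrees=True);o=ST+RS.apply([XC,.1,Z0]);L=RC.inv().apply(P[m]-o);L=L[np.isfinite(L).all(1)&(L[:,2]>.025)];print('docked in cradle_left (expect x 0..120)',np.percentile(L,[2,50,98],axis=0).round(4).tolist())
q=L[:,:2];print(cv2.minAreaRect(q.astype(np.float32)))
a=tp['img'][120:205,165:295,::-1];cv2.imwrite('pics/t2.png',cv2.resize(a,(780,510),interpolation=cv2.INTER_CUBIC))
E
```

```text
9.8333 [0.53092695 0.01529911 0.18201541] [-0.18686112  0.46412325  1.85582014  0.01622113  0.64969668 -1.64511228] [ 0.71218801  0.49406186 -2.5575545 ] 0.7154818028438583
[-0.03, -0.08, 0.11] [-5.8, -0.1, 56.2]
held in unit frame (expect y +-31, x<=60,z36) 190 [[0.0051, -0.0298, -0.078], [0.0568, -0.0032, 0.029], [0.0605, 0.0353, 0.0378]]
docked in cradle_left (expect x 0..120) [[0.0098, -0.0293, 0.0274], [0.0478, -0.0064, 0.0351], [0.1131, 0.0296, 0.0397]]
((0.057376645505428314, 4.169344902038574e-05), (0.06035236269235611, 0.1154685914516449), 89.15621948242188)
```

View pics/t2.png

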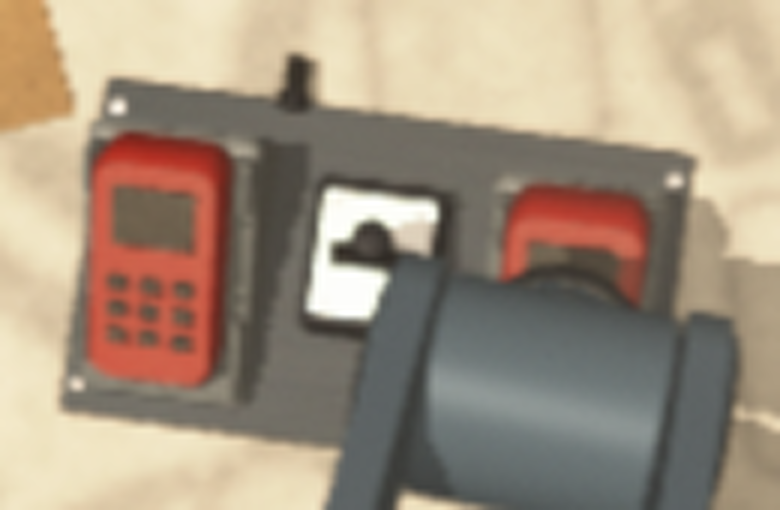

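The picture shows the held unit's head between the upper guides of the right cradle, square to it. The numbers agree with the docked unit to about 2 mm, and joint 5 is now at 0.65 rad.

>>> {"fn": "move_arm", "kwargs": {"rows": [[0,0,0,-1,0,12,0.8],[0,0,0,-2,0,25,0.8],[0,0,0,-4,0,40,0.8],[0,0,0,-5,0,50,0.8],[0,0,0,-5.8,0,56,0.8],[0,0,0,-5.8,0,56,0.8],[0,0,0,-5.8,0,56,0.8]]}}

```text
t: 10.47
tcp_pos: [0.5467, 0.0132, 0.1284]
tool_rot: [0.063, 0.994, -0.006, 0.087]
force: [-0.1, -1.0, -2.1]
finger_gap: 0.72
gripper_force: 51.0
```

```bash
cat > cs.py <<'E'
from h import *
import pickle
UT=pickle.load(open('ut.pkl','rb'))
RC=RS*R.from_euler('y',-30,degrees=True)
def where():
    s=readout.sense();r=R.from_quat(s['tool_rot']);Ru=r*UT[1].inv();pu=np.array(s['tcp_pos'])-Ru.apply(UT[0])
    print('t',s['t'],'foot in cradle mm',(RC.inv().apply(pu+Ru.apply([-.06,0,0])-cr(0,0,0))*1000).round(1),'rot',(RC.inv()*Ru).as_rotvec(degrees=True).round(2),'F cradle',RC.inv().apply(s['force']).round(1),'q5',s['q'][4].round(2),s['finger_gap'].round(3))
E
python3 - <<'E'
from cs import *
where()
print('per mm cradle x,y,z in tool:',UT[1].inv().apply(np.eye(3)).round(3).tolist())
rel(*cpose(.012,0,.012,UT));rel(*cpose(.010,0,.003,UT))
E
```

```text
Traceback (most recent call last):
  File "cs.py", line 7, in where
    print('t',s['t'],'foot in cradle mm',(RC.inv().apply(pu+Ru.apply([-.06,0,0])-cr(0,0,0))*1000).round(1),'rot',(RC.inv()*Ru).as_rotvec(degrees=True).round(2),'F cradle',RC.inv().apply(s['force']).round(1),'q5',s['q'][4].round(2),s['finger_gap'].round(3))
                                                                                                                                                                                                                                       ^^^^^^^^^^^^^^^^^^^^^
AttributeError: 'float' object has no attribute 'round'
```

```bash
sed -i "s/s\['finger_gap'\].round(3)/s['finger_gap']/" cs.py; python3 - <<'E'
from cs import *
where()
print('per mm cradle x,y,z in tool:',UT[1].inv().apply(np.eye(3)).round(3).tolist())
rel(*cpose(.012,0,.012,UT));rel(*cpose(.010,0,.003,UT))
E
```

```text
t 10.4667 foot in cradle mm [15.9 -0.1 30.5] rot [-0.01  0.01  0.04] F cradle [-1.  -1.  -1.8] q5 0.54 0.7197009829466413
per mm cradle x,y,z in tool: [[-0.939, 0.0, -0.343], [0.0, 1.0, 0.0], [0.343, 0.0, -0.939]]
[-0.02, -0.01, 0.03] [-2.7, 0.0, 18.7]
[-0.02, -0.01, 0.03] [-3.9, 0.0, 27.8]
```

>>> {"fn": "move_arm", "kwargs": {"rows": [[0,0,0,-1,0,6,0.8],[0,0,0,-2,0,12,0.8],[0,0,0,-2.7,0,18.7,0.8],[0,0,0,-3,0,22,0.8],[0,0,0,-3.5,0,25,0.8],[0,0,0,-3.7,0,26.5,0.8],[0,0,0,-3.7,0,26.5,0.8],[0,0,0,-3.7,0,26.5,0.8]]}}

```text
t: 11.13
tcp_pos: [0.5547, 0.0127, 0.1031]
tool_rot: [0.062, 0.994, -0.006, 0.087]
force: [0.2, 0.6, -2.0]
finger_gap: 0.716
gripper_force: 51.0
```

```bash
python3 - <<'E'
from cs import *
where()
E
```

```text
t 11.1333 foot in cradle mm [10.2  0.4  4.5] rot [ 0.01 -0.02  0.08] F cradle [-0.9  0.6 -1.8] q5 0.49 0.7161949742027238
```

>>> {"fn": "move_arm", "kwargs": {"rows": [[0,0,0,-0.3,0,1,0.8],[0,0,0,-0.7,0,2,0.8],[0,0,0,-1.0,0,3,0.8],[0,0,0,-1.0,0,3,0.8],[0,0,0,-1.0,0,3,0.8]]}}

```text
t: 11.55
tcp_pos: [0.5563, 0.0124, 0.1004]
tool_rot: [0.062, 0.994, -0.006, 0.087]
force: [0.7, -0.2, -1.6]
finger_gap: 0.718
gripper_force: 51.0
```

```bash
python3 - <<'E'
from cs import *
where()
E
```

```text
t 11.55 foot in cradle mm [10.2  0.4  1.3] rot [ 0.01 -0.04  0.07] F cradle [-0.1 -0.1 -1.7] q5 0.48 0.7182571332436268
```

>>> {"fn": "move_arm", "kwargs": {"rows": [[0,0,0,-0.3,0,1,0.8],[0,0,0,-0.5,0,1.5,0.8],[0,0,0,-0.5,0,1.5,0.8],[0,0,0,-0.5,0,1.5,0.8]]}}

```text
t: 11.88
tcp_pos: [0.5568, 0.0124, 0.0992]
tool_rot: [0.062, 0.994, -0.006, 0.087]
force: [-1.2, -0.5, 1.5]
finger_gap: 0.714
gripper_force: 51.3
```

```bash
python3 - <<'E'
from cs import *
where()
E
```

```text
t 11.8833 foot in cradle mm [10.1  0.4  0. ] rot [ 0.01 -0.02  0.07] F cradle [-0.2 -0.7  1.9] q5 0.48 0.7142838630794576
```

The unit touches the bed, with the force up about 3.6 N. Now slide it down the slope to the contacts.

>>> {"fn": "move_arm", "kwargs": {"rows": [[0,0,0,1.9,0,0.6,0.8],[0,0,0,3.8,0,1.3,0.8],[0,0,0,5.6,0,1.9,0.8],[0,0,0,7,0,2.5,0.8],[0,0,0,8,0,2.8,0.8],[0,0,0,8,0,2.8,0.8]]}}

```text
t: 12.38
tcp_pos: [0.5505, 0.0131, 0.0955]
tool_rot: [0.062, 0.994, -0.006, 0.088]
force: [-0.1, 0.3, 5.5]
finger_gap: 0.715
gripper_force: 51.9
```

```bash
python3 - <<'E'
from cs import *
where()
E
```

```text
t 12.3833 foot in cradle mm [ 2.8  0.4 -0.2] rot [ 0.   -0.17  0.06] F cradle [2.6 0.3 4.8] q5 0.46 0.71515627004865
```

>>> {"fn": "move_arm", "kwargs": {"rows": [[0,0,0,0.8,0,0.2,0.8],[0,0,0,1.6,0,0.4,0.8],[0,0,0,1.9,0,0.5,0.8],[0,0,0,1.9,0,0.5,0.8]]}}

```text
t: 12.72
tcp_pos: [0.5478, 0.0135, 0.094]
tool_rot: [0.062, 0.994, -0.006, 0.087]
force: [-0.8, 0.2, 3.0]
finger_gap: 0.716
gripper_force: 51.7
```

```bash
python3 - <<'E'
from cs import *
where()
E
```

```text
t 12.7167 foot in cradle mm [-0.4  0.4 -0. ] rot [ 0.01 -0.03  0.07] F cradle [0.8 0.1 3. ] q5 0.45 0.7159578903595665
```

>>> {"fn": "move_arm", "kwargs": {"rows": [[0,0,0,0.8,0,0.3,0.8],[0,0,0,1.6,0,0.5,0.8],[0,0,0,1.9,0,0.6,0.8],[0,0,0,1.9,0,0.6,0.8]]}}

```text
t: 13.05
tcp_pos: [0.5454, 0.0138, 0.0926]
tool_rot: [0.062, 0.994, -0.006, 0.086]
force: [-0.3, 0.5, -0.2]
finger_gap: 0.719
gripper_force: 51.2
```

```bash
python3 - <<'E'
from cs import *
where()
E
```

```text
t 13.05 foot in cradle mm [-3.2  0.4  0.1] rot [0.02 0.07 0.07] F cradle [-0.4  0.5 -0. ] q5 0.45 0.7194422071263853
```

>>> {"fn": "move_arm", "kwargs": {"rows": [[0,0,0,0.8,0,0.4,0.8],[0,0,0,1.6,0,0.8,0.8],[0,0,0,1.9,0,1.0,0.8],[0,0,0,1.9,0,1.0,0.8]]}}

```text
t: 13.38
tcp_pos: [0.5452, 0.0138, 0.0924]
tool_rot: [0.062, 0.994, -0.006, 0.088]
force: [-0.5, -0.4, 4.7]
finger_gap: 0.715
gripper_force: 52.0
```

```bash
python3 - <<'E'
from cs import *
where()
E
```

```text
t 13.3833 foot in cradle mm [-3.3  0.4 -0.1] rot [ 0.01 -0.16  0.06] F cradle [ 1.9 -0.4  4.3] q5 0.44 0.7151384595189524
```

>>> {"fn": "move_arm", "kwargs": {"rows": [[0,0,0,0.8,0,0.2,0.8],[0,0,0,1.6,0,0.4,0.8],[0,0,0,1.9,0,0.5,0.8],[0,0,0,1.9,0,0.5,0.8]]}}

```text
t: 13.72
tcp_pos: [0.5424, 0.0142, 0.0908]
tool_rot: [0.062, 0.994, -0.006, 0.087]
force: [0.5, 0.6, 1.1]
finger_gap: 0.712
gripper_force: 51.6
```

```bash
python3 - <<'E'
from cs import *
where()
E
```

```text
t 13.7167 foot in cradle mm [-6.7  0.4  0. ] rot [ 0.01 -0.01  0.07] F cradle [0.9 0.6 0.7] q5 0.44 0.7116681284900476
```

>>> {"fn": "move_arm", "kwargs": {"rows": [[0,0,0,0.8,0,0.3,0.8],[0,0,0,1.6,0,0.6,0.8],[0,0,0,1.9,0,0.7,0.8],[0,0,0,1.9,0,0.7,0.8]]}}

```text
t: 14.05
tcp_pos: [0.5424, 0.0142, 0.0908]
tool_rot: [0.062, 0.994, -0.006, 0.089]
force: [0.9, 0.3, 5.9]
finger_gap: 0.714
gripper_force: 52.1
```

```bash
python3 - <<'E'
from cs import *
where()
s=snap('scene');cv2.imwrite('pics/s3.png',cv2.resize(s['img'][130:240,190:320,::-1],None,fx=5,fy=5,interpolation=cv2.INTER_CUBIC))
E
```

```text
t 14.05 foot in cradle mm [-6.5  0.4 -0.2] rot [ 0.   -0.25  0.07] F cradle [3.7 0.4 4.7] q5 0.43 0.7137268716409334
```

View pics/s3.png

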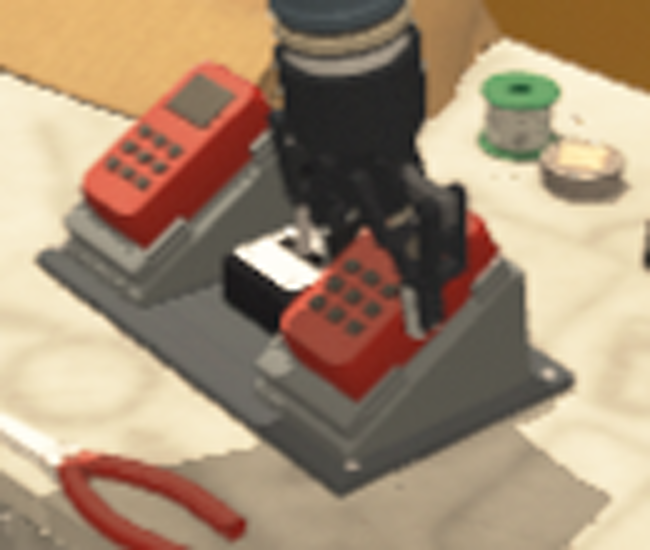

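The unit lies between the guides, close to home. I'll compare its foot with the docked unit's, using the depth of the same camera.

```bash
cat > cmp.py <<'E'
from cs import *
where()
for n in('scene','top'):
    s=snap(n);P=s['P'];I=s['img'].astype(int);m=(I[...,0]>90)&(I[...,1]<80)&(I[...,2]<80)
    L=RC.inv().apply(P[m]-ST-RS.apply([XC,0,Z0]));L=L[np.isfinite(L).all(1)]
    for k,c in(('docked',.1),('loose',-.1)):
        for lo,hi in((.02,.045),):
            q=L[(abs(L[:,1]-c)<.035)&(L[:,2]>lo)&(L[:,2]<hi)&(L[:,0]>-.03)&(L[:,0]<.14)]
            if len(q)<30: continue
            b=q[abs(q[:,1]-c)<.02]
            a=np.sort(b[:,0]);print(n,k,len(q),'x low',(a[[0,3,8,15,25]]*1000).round(1),'x hi',(a[[-12,-6,-3,-1]]*1000).round(1),'y',(np.percentile(q[:,1]-c,[2,98])*1000).round(1),'ztop',(np.percentile(b[b[:,0]>.005][:,2],[50,80])*1000).round(1))
E
python3 cmp.py
```

```text
t 14.1 foot in cradle mm [-6.6  0.4 -0.2] rot [ 0.01 -0.24  0.07] F cradle [4.7 0.7 4.3] q5 0.43 0.7195406074651507
scene docked 205 x low [-7.6 -7.3 -6.3 -4.9 18.6] x hi [18.3 33.5 38.1 49.8] y [-33.7  14.2] ztop [36.6 37.8]
scene loose 433 x low [-8.1 -7.8 -7.5 -6.3 -4.4] x hi [ 60.1  62.4  64.6 107.1] y [-32.6  26. ] ztop [36.2 38.2]
top docked 154 x low [ 23.5  30.5 107.6 110.1 111.3] x hi [112.7 112.9 113.4 115. ] y [-30.8  24.1] ztop [30.1 34.1]
top loose 96 x low [ 85.6  91.7 108.9 110.8 111.6] x hi [112.6 113.  113.3 113.9] y [-31.3  28.8] ztop [30.6 34.3]
```

Foot, head and height now match the docked unit to within 1 mm, so it is home. Release.

>>> {"fn": "move_arm", "kwargs": {"rows": [[0,0,0,0,0,0,0.5],[0,0,0,0,0,0,0.15],[0,0,0,0,0,0,0.15],[0,0,0,0,0,0,0.15]]}}

```text
t: 14.53
tcp_pos: [0.5402, 0.0144, 0.0895]
tool_rot: [0.062, 0.994, -0.006, 0.086]
force: [0.3, -0.3, 0.5]
finger_gap: 0.848
gripper_force: 0.0
```

>>> {"fn": "move_arm", "kwargs": {"rows": [[0,0,0,0,0,-15,0.15],[0,0,0,0,0,-35,0.15],[0,0,0,0,0,-65,0.15],[0,0,0,0,0,-95,0.15],[0,0,0,0,0,-120,0.5],[0,0,0,0,0,-120,1],[0,0,0,0,0,-120,1],[0,0,0,0,0,-120,1]]}}

```text
t: 15.2
tcp_pos: [0.5196, 0.0171, 0.2074]
tool_rot: [0.062, 0.994, -0.006, 0.086]
force: [-0.4, 0.2, 0.3]
finger_gap: 0.284
gripper_force: 0.0
```

```bash
python3 cmp.py; python3 - <<'E'
from h import *
s=readout.sense();print(s['t'],s['tcp_pos'],s['q'],s['finger_gap'])
P=snap('top')['P'];S=RS.inv().apply(P.reshape(-1,3)-ST);S=S[np.isfinite(S).all(1)]
q=S[(abs(S[:,0])<.03)&(abs(S[:,1])<.04)&(S[:,2]>.105)&(S[:,2]<.14)];print('lever top',len(q),q.mean(0),q.min(0),q.max(0))
P=snap('scene')['P'];S=RS.inv().apply(P.reshape(-1,3)-ST);S=S[np.isfinite(S).all(1)]
q=S[(abs(S[:,0])<.03)&(abs(S[:,1])<.04)&(S[:,2]>.09)&(S[:,2]<.14)];print('lever sc',len(q),q.mean(0),q.min(0),q.max(0))
E
```

```text
t 15.2 foot in cradle mm [ 31.6   0.4 112.6] rot [0.01 0.06 0.07] F cradle [-0.2  0.1  0.5] q5 0.7 0.2836371598694613
scene docked 204 x low [-7.6 -7.  -6.5 -4.8 19. ] x hi [19.  35.4 37.9 48.5] y [-33.1  13. ] ztop [37.1 38.1]
scene loose 398 x low [-8.5 -7.8 -7.6 -6.2 -4.5] x hi [63.5 67.8 70.  81.9] y [-33.  20.] ztop [36.  37.9]
top docked 206 x low [16.1 21.6 23.3 32.9 44.4] x hi [113.2 113.6 114.1 114.5] y [-30.5  29.2] ztop [34.  37.3]
top loose 113 x low [ 78.5 109.1 110.2 111.2 111.9] x hi [112.1 113.  113.1 113.6] y [-31.2  28.6] ztop [30.2 32.8]
15.3 [0.51939539 0.0171014  0.20661962] [-0.18786637  0.4096805   1.85922947  0.01598264  0.70213073 -1.64454013] 0.10984914488101197
lever top 49 [ 0.00623534 -0.00581748  0.12611242] [-0.00234815 -0.0144899   0.10565538] [0.01558686 0.00342625 0.13323083]
lever sc 104 [ 0.00266903 -0.00902829  0.11257418] [-0.00506655 -0.01744238  0.09021663] [0.01386217 0.00610358 0.13116879]
```

The unit stayed home after release. Now the lever: bring the closed fingers down on its left side, then push right.

```bash
python3 - <<'E'
from h import *
t=toolrot(YAW,0);w=lambda x,y,z:ST+RS.apply([x,y,z]);print(manip.tip_extent)
A=w(.004,.038,.2);rel(A,t);rel(w(.004,.038,.12),t,(A,t))
E
```

```text
0.025
[-0.01, 9.81, 0.06] [-42.5, 137.5, 14.1]
[0.0, 0.0, 0.0] [0.0, 0.0, 80.0]
```

>>> {"fn": "move_arm", "kwargs": {"rows": [[0,2,0,-8,27,0,1],[0,4,0,-17,55,0,1],[0,6,0,-25,82,2,1],[0,8,0,-34,110,6,1],[0,9.8,0,-42.5,137.5,14,1],[0,9.8,0,-42.5,137.5,14,1],[0,9.8,0,-42.5,137.5,14,1],[0,9.8,0,-42.5,137.5,14,1]]}}

```text
t: 16.07
tcp_pos: [0.5804, 0.1477, 0.2003]
tool_rot: [0.062, 0.998, -0.001, 0.0]
force: [-0.2, 0.0, -0.3]
finger_gap: -0.001
gripper_force: 0.0
```

```bash
python3 - <<'E'
from h import *
s=readout.sense();print(s['t'],RS.inv().apply(s['tcp_pos']-ST),s['finger_gap'])
t=toolrot(YAW,0);w=lambda x,y,z:ST+RS.apply([x,y,z])
rel(w(.004,.038,.12),t)
P=snap('scene')
cv2.imwrite('pics/s4.png',cv2.resize(P['img'][120:230,190:320,::-1],None,fx=5,fy=5,interpolation=cv2.INTER_CUBIC))
E
```

```text
16.0667 [0.00367976 0.03761917 0.20031504] -0.0013971273283242735
[-0.08, 0.02, 0.09] [-0.3, 0.5, 80.3]
```

View pics/s4.png

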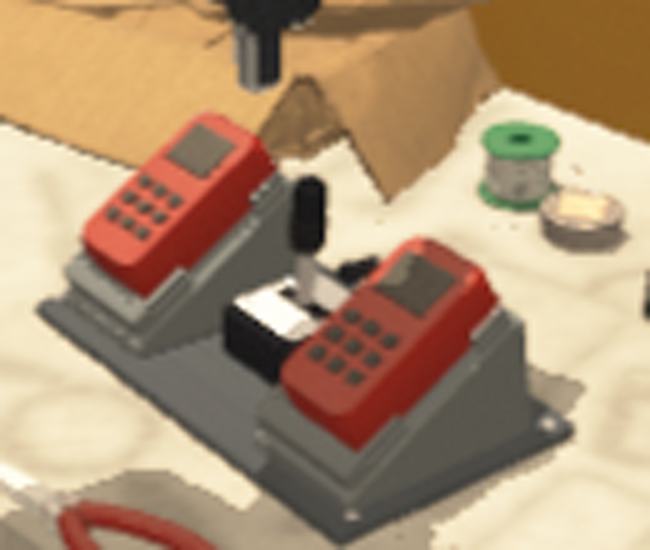

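Both units lie home alike, the lever stands at (308,215) nearly upright, and the closed fingers are above and left of it. Lower and push right.

>>> {"fn": "move_arm", "kwargs": {"rows": [[0,0,0,0,0,20,1],[0,0,0,0,0,45,1],[0,0,0,0,0,70,1],[0,0,0,0,0,80,1],[0,0,0,0,0,80,1],[0,0,0,0,-8,80,1],[0,0,0,0,-16,80,1],[0,0,0,0,-24,80,1],[0,0,0,0,-32,80,1],[0,0,0,0,-38,80,1],[0,0,0,0,-42,80,1],[0,0,0,0,-42,80,1]]}}

```text
t: 17.12
tcp_pos: [0.5766, 0.105, 0.1221]
tool_rot: [0.063, 0.998, -0.001, 0.002]
force: [-0.3, 0.1, 0.7]
finger_gap: -0.002
gripper_force: 0.0
```

```bash
cat > lev.py <<'E'
from h import *
s=readout.sense();print(s['t'],RS.inv().apply(s['tcp_pos']-ST),RS.inv().apply(s['force']))
for n,zl in(('top',.07),('scene',.085)):
    c=snap(n);P=c['P'];I=c['img'].astype(int);S=RS.inv().apply(P.reshape(-1,3)-ST)
    d=(I.max(-1)<60).ravel()
    q=S[np.isfinite(S).all(1)&d&(abs(S[:,0]-.004)<.014)&(S[:,1]<.03)&(S[:,1]>-.066)&(S[:,2]>zl)&(S[:,2]<.135)]
    if len(q): print(n,len(q),q.mean(0).round(4),q.min(0).round(4),q.max(0).round(4))
E
python3 lev.py
```

```text
17.1167 [ 0.00531027 -0.00521992  0.12211751] [-0.28615094  0.10136573  0.65870567]
scene 112 [ 0.0017 -0.031   0.1106] [-0.0059 -0.0483  0.0858] [ 0.016  -0.0145  0.1344]
```

>>> {"fn": "move_arm", "kwargs": {"rows": [[0,0,0,0,-3,0,1],[0,0,0,0,-6,0,1],[0,0,0,0,-8,0,1],[0,0,0,0,-8,0,1]]}}

```text
t: 17.55
tcp_pos: [0.5753, 0.098, 0.1216]
tool_rot: [0.063, 0.998, -0.0, 0.001]
force: [0.1, 0.3, 0.3]
finger_gap: 0.001
gripper_force: 0.3
```

```bash
python3 lev.py
```

```text
17.55 [ 0.00489925 -0.01226919  0.12156749] [0.01899903 0.33651064 0.3498038 ]
scene 103 [ 0.0019 -0.0372  0.1083] [-0.0065 -0.0551  0.0852] [ 0.0146 -0.022   0.1323]
```

>>> {"fn": "move_arm", "kwargs": {"rows": [[0,0,0,0,-3,0,1],[0,0,0,0,-6,0,1],[0,0,0,0,-8,0,1],[0,0,0,0,-8,0,1]]}}

```text
t: 17.98
tcp_pos: [0.5747, 0.0916, 0.1219]
tool_rot: [0.064, 0.998, 0.001, 0.002]
force: [-0.1, 7.1, 1.0]
finger_gap: 0.002
gripper_force: 2.9
```

```bash
python3 lev.py
```

```text
17.9833 [ 0.00504757 -0.01867692  0.12187992] [-0.96277462  6.99528007  1.0114765 ]
scene 106 [ 0.0017 -0.0415  0.1072] [-0.0075 -0.0594  0.0854] [ 0.0135 -0.0286  0.1347]
```

>>> {"fn": "move_arm", "kwargs": {"rows": [[0,0,0,0,-2,0,1],[0,0,0,0,-3,0,1],[0,0,0,0,-3,0,1]]}}

```text
t: 18.33
tcp_pos: [0.5746, 0.0908, 0.1221]
tool_rot: [0.064, 0.998, 0.003, 0.002]
force: [1.2, 12.9, 1.8]
finger_gap: -0.001
gripper_force: 5.7
```

>>> {"fn": "move_arm", "kwargs": {"rows": [[0,0,0,0,8,0,1],[0,0,0,0,20,0,1],[0,0,0,0,30,-10,1],[0,0,0,0,30,-50,1],[0,0,0,0,30,-90,1],[0,0,0,0,30,-130,1],[0,0,0,0,30,-140,1],[0,0,0,0,30,-140,1],[0,0,0,0,30,-140,1]]}}

```text
t: 19.08
tcp_pos: [0.5771, 0.1172, 0.2617]
tool_rot: [0.063, 0.998, -0.001, 0.002]
force: [-0.1, -0.1, -0.5]
finger_gap: -0.001
gripper_force: 0.0
```

```bash
python3 lev.py; python3 cmp.py; python3 - <<'E'
from h import *
P=snap('scene')
cv2.imwrite('pics/s5.png',cv2.resize(P['img'][120:230,190:320,::-1],None,fx=5,fy=5,interpolation=cv2.INTER_CUBIC))
E
```

```text
19.0833 [0.00421756 0.00695081 0.26169821] [-0.08586102 -0.15615737 -0.52030879]
top 71 [ 0.0072 -0.0396  0.1063] [-0.0026 -0.0557  0.091 ] [ 0.018  -0.0226  0.1179]
scene 69 [ 0.0017 -0.0467  0.1015] [-0.0055 -0.0593  0.0852] [ 0.0166 -0.0307  0.1165]
t 19.1833 foot in cradle mm [ 90.4 106.6 147.2] rot [-0.04 10.03  0.09] F cradle [-0.4 -0.  -0.2] q5 1.14 0.003650295724272873
scene docked 201 x low [-8.5 -7.6 -7.1 -4.9 17.9] x hi [-3.1 31.8 37.6 44.3] y [-32.4  12.6] ztop [36.2 38.7]
scene loose 574 x low [-8.  -7.7 -7.2 -5.9 -4. ] x hi [ 64.3  67.3 105.9 109.1] y [-33.5  26.3] ztop [36. 38.]Traceback (most recent call last):
  File "cmp.py", line 11, in <module>
    a=np.sort(b[:,0]);print(n,k,len(q),'x low',(a[[0,3,8,15,25]]*1000).round(1),'x hi',(a[[-12,-6,-3,-1]]*1000).round(1),'y',(np.percentile(q[:,1]-c,[2,98])*1000).round(1),'ztop',(np.percentile(b[b[:,0]>.005][:,2],[50,80])*1000).round(1))
                                                ~^^^^^^^^^^^^^^^
IndexError: index 25 is out of bounds for axis 0 with size 24
```

View pics/s5.png

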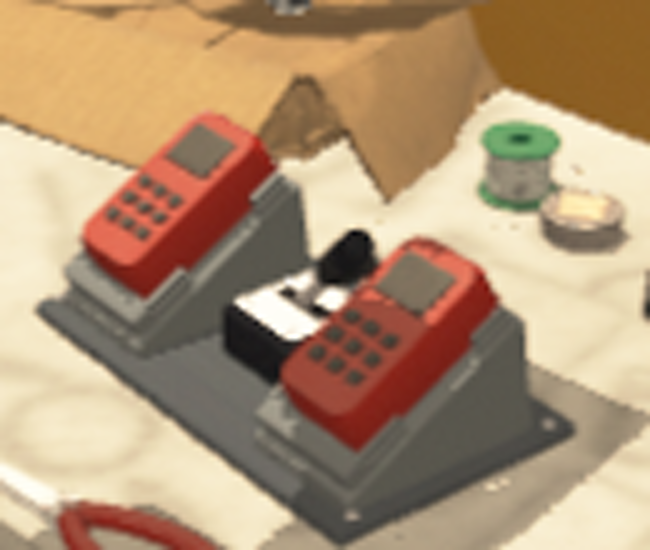

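The lever is hard over to the right at (345,258). Its top reaches 118 mm and its side y = -59 mm, which matches 0.7 rad. Both units lie home and the arm is clear of everything.

```bash
python3 -c "
from station import order
print(order.sign_off())"
```

```text
the job is handed in; nothing more can be done
None
```

The loose unit lies home in the right cradle, the changeover lever is fully over to the right, and the job is handed in at about 19 s; the hand-in returned no verdict.

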